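# Unpin the drill guide and square it on the oak blank

### The job

The silver drill guide is still pinned askew on the wooden block: first pull the brass pin straight up out of it and put the pin in the round steel tray. Then, keeping the guide flat on the block, push it until its edges are flush with the block's edges all round. Leave the hammer, the grey pot and the closed wooden box as they are.

Things in the scene. Friction and masses are not known exactly. Their poses are not given: they have to be found in the camera images.
- block: Fixed oak block, 120 (its x) x 90 (its y) mm, top 44 mm above its origin, upright sides, on a black rubber mat 4 mm thick, 128 x 98 mm (part of it). Origin: centre of the underside. In the middle of its top a 10 mm wide, 20 mm deep socket holds the brass pin by a sprung ball (a straight upward pull of roughly 5 to 10 N frees it)
- guide: Loose aluminium plate, 120 (x) x 90 (y) x 18 mm like the block, 0.45 kg, lying on it, turned and shifted to the block's -y; too wide to grasp. Origin: centre of its underside; home when straight above the block's origin, axes parallel. Slot 36 (x) x 16 (y) mm, 22 mm towards its +y: the pin through it keeps the guide from home. Three drill bushes in a row 20 mm towards its -y
- pin: Loose brass-toned pin, 74 mm long, 0.1 kg, at the start upright in the block's socket through the guide's slot. Origin: centre of its foot, z towards the head. Round shaft 9 mm thick, 40 mm long, grooved near the foot, then a square head 18 x 18 mm (sides along its x and y), 34 mm tall, 2 to 36 mm above the guide's top at the start
- pin_grip (a point): Centre of the brass pin's square head, 57 mm above its foot
- tray: Fixed round shallow stainless steel tray, 160 mm across, rim 18 mm high, inner floor 4 mm above its origin and about 146 mm across. Origin: centre of the underside. Two smaller brass-toned pins (head 12 mm) lie in it towards its +y side and may be touched
- hammer: Bystander: black nylon hammer, 270 mm long, lying flat. Origin: middle of the underside
- pot: Bystander: grey bumper pot, 64 mm across, 45 mm high, standing open end up. Origin: centre of the underside
- box: Bystander: fixed light wooden box, 110 x 160 x 55 mm with a 7 mm flap lid, brass knob on it. Origin: centre of the underside
- flap (a joint): Opening angle of the wooden box's flap lid, 0 closed
Mind the look-alikes: they are no part of the job. Several things have the shape of the guide; the one meant has the colours described above. There is more than one size of the block; the one meant has the size given above.

How it is judged:
By the outcome, as a careful person would: the job done as asked, in the order asked, and still so for the second after the job is handed in, with the robot touching nothing.
It also fails if it takes over 67 s, if anything falls off the work surface, if the arm or the gripper's body presses on something with over 40 N, if the wrist force passes 120 N, or if a joint passes its speed limit or range.

### The arm

A 6-joint arm with a two-finger parallel gripper is mounted at the origin on the work surface. World frame = base frame: x ahead of the robot, y to its left, z up, the work surface at z = 0. Lengths are in mm, angles in rad, forces in N, time in s.
With the tool pointing down it reaches from about 350 to 875 mm from the base axis. Payload 4.2 kg.
Tool frame: the origin (TCP) lies on the centre line of the jaws, within the pads' length; the fingertips stand 22 mm ahead of it and the grasp point (between the pads) lies 3 mm ahead of it (robot.tip_extent is the distance from the TCP to the fingertips, in mm); z points along the fingers, y is the line along which they close (so a half turn about z gives the same grasp; the last joint's range is limited). The gripper opens to 85 mm and grips with 20 to 120 N. Pads are 22 mm wide; open, the fingers measure 114 mm over their backs; the gripper's body (76 mm by 85 mm) begins 54 mm behind the grasp point. The pads swing forward as they close: fully open they stand 13 mm farther back than shut.
Start: joints at [1.516, 0.385, 0.008, 0, -1.194, -0.259], TCP at [192.89, 594.469, 253.312] pointing down, gripper open.
Joint ranges: [-3.14, 3.14], [-1.21, 2.06], [-1.07, 1.41], [-3.16, 2.05], [-2.99, -0.16], [-3.1, 3.1]. Speed limits (rad/s): [2.79, 2.79, 3.14, 3.14, 3.14, 3.14].

### API

Orientations are given as a unit quaternion [x, y, z, w].
In Python, from rig import robot gives the robot as it stands. The module is installed in compiled form; this text tells all that it offers.
- The arm moves only by the shell command python3 -m inch 'ROWS' [FORCE]. ROWS is JSON, a list of rows, each a list of 7 numbers: the turn, a rotation vector about the world's x, y, z in degrees, then the shift along the world's x, y, z in m, then the finger opening in m, from 0 to 0.0854. In form: [[ax, ay, az, x, y, z, gripper], ...]. A call has exactly 10 rows; each row shifts and turns the commanded pose from where the row before left it; what a row does not reach is not made up. A row lasts 1/10 s, in which the tool goes at most 50 mm and 8.59 degrees, less where a joint would pass 70% of its speed; a pose out of reach is approached as far as the arm can. A call is refused whole if a number of a shift passes 0.05 or a number of a turn 8.59, either way. A call with a gripper value outside its range is refused whole. The fingers move at their own pace and stop on an object; FORCE is the grip in N (left out, the last holds). Time passes only in rows, so rows that do not move let the fingers close, or fill a call up. It gives the time, the measured TCP pose, the force, the opening and the grip force at its end, in the units of the state.
- robot.observe(): the state, without advancing time (a new reading comes with each control period).
- robot.grab_frame(name): name is "scene" or "top"; returns the picture (400x640x3 uint8, red, green, blue); there is no depth.
- robot.camera_info(name): a dict with "camera_matrix" (3x3 intrinsics, pixels), "D" ([k1, k2, p1, p2, k3] as OpenCV has them; the pictures are not rectified), "world_to_cam" (4x4, takes a point from world to camera coordinates). Camera axes: x right, y up, looking along -z (the intrinsics and any distortion apply to the point x, -y, -z); pixel columns grow to the right and rows downward; lengths in mm; the calibration is good to about 2 mm. A picture is of the moment at which its call begins. camera_info takes no time and is no camera call.
- robot.sign_off(): hands the job in; it is judged then, once.
The state is a dict: "clock": time; "joints": joint angles; "qd": joint speeds; "joint_torque": joint torques, N m; "position": TCP position; "tool_rot": TCP orientation; "ft_force": force on the tool from outside, world axes, zero at the start; "torque": the same for the moment, N m; "width": finger opening in mm; "grasp_force": force on a finger pad.
Only numpy, scipy, OpenCV 4.12 (cv2) and the standard library are available. Lean on these libraries where they do the work, as an engineer would, in place of code of your own. Each camera call takes 0.05 s, during which the arm holds its last target. There are 200 camera calls.

## Working session

There is one attempt and no reset: what is moved stays moved. The work goes in short steps, Python scripts to look and compute and a shell command to move; the robot and the scene stay as the last step left them, time stands still between calls to the robot, and variables do not carry over. Pictures are saved under pics/ and viewed, at most 10 in all, crops included, and the job is handed in when it is done.

```bash
mkdir -p pics; python3 - <<'E'
from rig import robot
import cv2,numpy as np
for n in("scene","top"):
    cv2.imwrite(f"pics/{n}0.png",robot.grab_frame(n)[:,:,::-1])
    c=robot.camera_info(n);print(n,np.round(c["camera_matrix"],1).tolist(),c["D"],np.round(c["world_to_cam"],3).tolist())
print(robot.observe())
E
```

```text
scene [[362.4, 0.0, 315.0], [0.0, 362.4, 202.0], [0.0, 0.0, 1.0]] [-0.02509267  0.          0.          0.          0.        ] [[0.309, 0.951, 0.005, -149.287], [-0.73, 0.233, 0.642, 353.749], [0.61, -0.202, 0.766, -1495.333], [0.0, 0.0, 0.0, 1.0]]
top [[387.7, 0.0, 311.5], [0.0, 387.7, 197.9], [0.0, 0.0, 1.0]] [-0.02332924  0.          0.          0.          0.        ] [[0.025, -1.0, -0.015, -30.769], [0.984, 0.022, 0.175, -572.323], [-0.174, -0.019, 0.984, -1029.14], [0.0, 0.0, 0.0, 1.0]]
{'clock': 0.1, 'joints': array([ 1.51557379e+00,  3.85525071e-01,  6.75148931e-03, -4.14199922e-04,
       -1.19400552e+00, -2.58582641e-01]), 'qd': array([-0.00159465, -0.00085881,  0.00441115, -0.00015996,  0.00049768,
        0.00032852]), 'joint_torque': array([-9.25976674e-04, -3.93322527e+01,  1.88927490e+01,  4.19794321e+00,
       -2.58586930e-03,  4.44116509e-06]), 'position': array([192.77455333, 594.02486506, 252.30229646]), 'tool_rot': array([ 9.87703577e-01, -1.56334971e-01, -9.08716041e-05,  1.00580378e-03]), 'ft_force': array([0.05990461, 0.27510259, 0.1416053 ]), 'torque': array([-0.01133876, -0.01680166,  0.05753777]), 'grasp_force': 0.0, 'width': 85.7011574314616}
```

View pics/scene0.png

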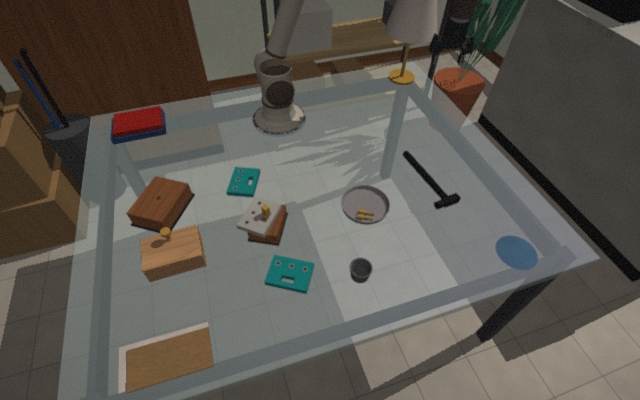

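View pics/top0.png

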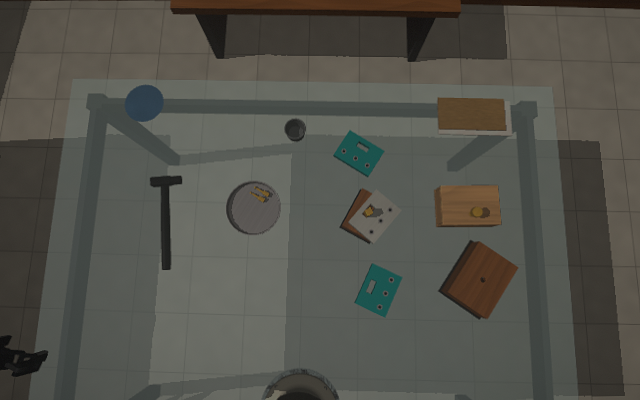

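The scene view shows the silver guide at about (262,216) with the brass pin at (265,210), and the tray at (365,204). In the top view the guide is at (378,216), the oak block is visible at its left (352,210), the tray is at (254,208), and the hammer, pot and box are clear of the work.

```bash
cat > h.py <<'E'
import numpy as np, cv2
from rig import robot
def ray(n,uv,z):
    c=robot.camera_info(n);K=np.array(c["camera_matrix"]);D=np.array(c["D"]);T=np.array(c["world_to_cam"])
    p=cv2.undistortPoints(np.array(uv,float).reshape(-1,1,2),K,D).reshape(-1,2)
    d=np.c_[p[:,0],-p[:,1],-np.ones(len(p))]@T[:3,:3]
    o=-T[:3,:3].T@T[:3,3]
    return o+d*((z-o[2])/d[:,2])[:,None]
def proj(n,P):
    c=robot.camera_info(n);K=np.array(c["camera_matrix"]);D=np.array(c["D"]);T=np.array(c["world_to_cam"])
    q=np.atleast_2d(P)@T[:3,:3].T+T[:3,3]; q=q*[1,-1,-1]
    return cv2.projectPoints(q,np.zeros(3),np.zeros(3),K,D)[0].reshape(-1,2)
E
python3 - <<'E'
import cv2,numpy as np
from h import *
a=cv2.imread("pics/top0.png")[180:250,330:410];b=cv2.imread("pics/scene0.png")[190:255,225:305]
a=cv2.resize(a,None,fx=7,fy=7,interpolation=2)[:, :560];b=cv2.resize(b,None,fx=7,fy=7,interpolation=2)
cv2.imwrite("pics/ca.png",a);cv2.imwrite("pics/cb.png",b)
print(ray("top",[[254,208]],4),ray("top",[[372,211]],98),ray("scene",[[265,208]],98))
E
```

```text
[[547.78968146 149.47877991   4.        ]] [[ 532.91015944 -178.81653835   98.        ]] [[ 539.76124482 -171.96944673   98.        ]]
```

View pics/ca.png

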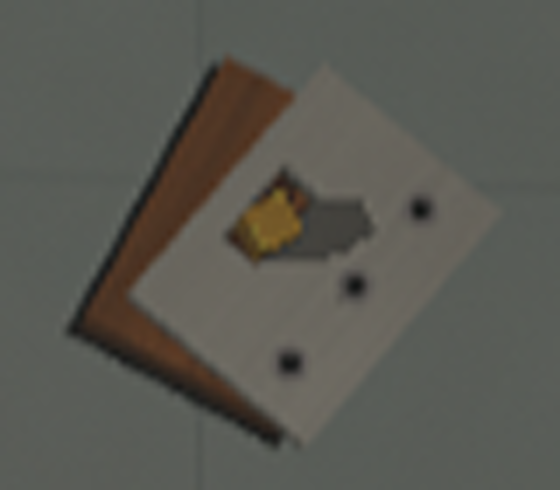

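View pics/cb.png

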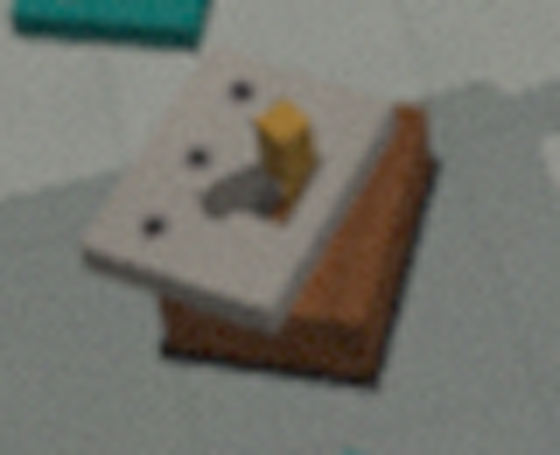

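The top crop shows the guide's corners at about (325,65), (502,212), (305,447) and (128,293). The block's +y edge runs (228,62)–(85,318), and the pin head top is at about (271,222). The scene crop shows the head top square at (258,122), (285,100), (312,118) and (287,140).

```bash
cat >> h.py <<'E'
def crop(n,c,o,z,f=7): return ray(n,(np.array(c,float)+.5)/f-.5+np.array(o),z)
E
python3 - <<'E'
from h import *
np.set_printoptions(precision=1,suppress=True)
g=crop("top",[(325,65),(502,212),(305,447),(128,293)],(330,180),62);print("guide",g,g.mean(0),[np.degrees(np.arctan2(*(g[i]-g[j])[[1,0]])) for i,j in((1,2),(0,3),(0,1),(3,2))],[np.linalg.norm(g[i]-g[j]) for i,j in((1,2),(0,3),(0,1),(3,2))])
gs=crop("scene",[(215,55),(395,105),(272,322),(85,250)],(225,190),62);print("guide sc",gs,gs.mean(0))
b=crop("top",[(228,62),(85,318)],(330,180),44);d=b[0]-b[1];print("blk",b,np.degrees(np.arctan2(d[1],d[0])),np.linalg.norm(d))
bs=crop("scene",[(378,383),(165,353),(436,160)],(225,190),0);d=bs[2]-bs[0];print("blk sc mat",bs,np.degrees(np.arctan2(d[1],d[0])),bs[1:].mean(0))
p=crop("top",[(237,228),(275,187),(302,228),(258,255)],(330,180),98);print("pin",p,p.mean(0))
p=crop("scene",[(258,122),(285,100),(312,118),(287,140)],(225,190),98);print("pinsc",p,p.mean(0))
s=[]
for n,f in(("top","top0"),("scene","scene0")):
    im=cv2.imread(f"pics/{f}.png");h=cv2.cvtColor(im,40)
    m=cv2.inRange(h,(18,120,60),(32,255,255));k=cv2.connectedComponentsWithStats(m)
    print(n,[(k[2][i,4],k[3][i].round(1)) for i in range(1,k[0]) if k[2][i,4]>8])
print("tray",crop("scene",[(365.5,201)],(0,0),18,1), "minis top",crop("top",[(260,194)],(0,0),10,1))
E
```

```text
guide [[ 600.1 -195.    62. ]
 [ 543.1 -263.7   62. ]
 [ 450.  -186.7   62. ]
 [ 508.1 -118.2   62. ]] [ 525.3 -190.9   62. ] [np.float64(-39.621339605622474), np.float64(-39.846271473968535), np.float64(50.319131116919564), np.float64(49.74863999381821)] [np.float64(120.80157003478), np.float64(119.90794558188267), np.float64(89.3178293894367), np.float64(89.79394324765569)]
guide sc [[ 459.4 -188.2   62. ]
 [ 511.8 -119.1   62. ]
 [ 608.2 -196.    62. ]
 [ 548.6 -262.5   62. ]] [ 532.  -191.4   62. ]
blk [[ 604.2 -158.8   44. ]
 [ 499.9 -102.7   44. ]] -28.29835109224537 118.48654592633181
blk sc mat [[ 609.3 -156.2    0. ]
 [ 566.  -240.6    0. ]
 [ 498.6 -100.4    0. ]] 153.25594649496549 [ 532.3 -170.5    0. ]
pin [[ 529.4 -156.2   98. ]
 [ 545.3 -170.5   98. ]
 [ 529.9 -180.7   98. ]
 [ 519.3 -164.1   98. ]] [ 531.  -167.9   98. ]
pinsc [[ 532.9 -181.1   98. ]
 [ 524.7 -167.6   98. ]
 [ 537.7 -159.1   98. ]
 [ 546.  -171.7   98. ]] [ 535.3 -169.9   98. ]
top [(np.int32(42), array([262.8, 191.7])), (np.int32(41), array([258.5, 197.1])), (np.int32(57), array([368.1, 211.6])), (np.int32(107), array([476. , 211.8]))]
scene [(np.int32(376), array([401.9,  72.6])), (np.int32(64), array([265.5, 210.3])), (np.int32(69), array([362.7, 214.2])), (np.int32(109), array([165.8, 232.9]))]
tray [[544.9 153.   18. ]] minis top [[588.3 133.1  10. ]]
```

```bash
python3 -m inch '[[0,0,-3.7,0.02,-0.045,0,0.06],[0,0,-3.7,0.02,-0.045,0,0.06],[0,0,-3.7,0.02,-0.045,0,0.06],[0,0,-3.7,0.02,-0.045,0,0.06],[0,0,-3.7,0.02,-0.045,0,0.06],[0,0,-3.7,0.02,-0.045,0,0.06],[0,0,-3.7,0.02,-0.045,0,0.06],[0,0,-3.7,0.02,-0.045,0,0.06],[0,0,-3.7,0.02,-0.045,0,0.06],[0,0,-3.7,0.02,-0.045,0,0.06]]' 40
```

```text
clock: 1.1
position: [393.0, 142.5, 253.3]
tool_rot: [0.887, -0.462, 0.0, -0.0]
ft_force: [1.3, -0.1, -0.3]
width: 60.4
grasp_force: 0.0
```

```bash
python3 -m inch '[[0,0,0,0.0175,-0.039,-0.01,0.05],[0,0,0,0.0175,-0.039,-0.01,0.05],[0,0,0,0.0175,-0.039,-0.01,0.05],[0,0,0,0.0175,-0.039,-0.01,0.05],[0,0,0,0.0175,-0.039,-0.01,0.05],[0,0,0,0.0175,-0.039,-0.01,0.05],[0,0,0,0.0175,-0.039,-0.01,0.05],[0,0,0,0.0175,-0.0385,-0.01,0.05],[0,0,0,0,0,0,0.05],[0,0,0,0,0,0,0.05]]'; python3 - <<'E'
from h import *
a=robot.grab_frame("scene");o=robot.observe();print(o["position"],o["joints"])
cv2.imwrite("pics/s1.png",cv2.resize(a[150:260,200:330,::-1],None,fx=5,fy=5,interpolation=2))
E
```

```text
clock: 2.1
position: [532.4, -167.9, 172.1]
tool_rot: [0.887, -0.463, -0.001, 0.0]
ft_force: [0.0, 0.5, 1.2]
width: 50.1
grasp_force: 0.0
[ 532.37504102 -167.08136129  172.77674506] [-1.37629831e-02  3.44577522e-01 -2.71645396e-01 -2.72158077e-04
 -9.55990333e-01  6.24445367e-01]
```

View pics/s1.png

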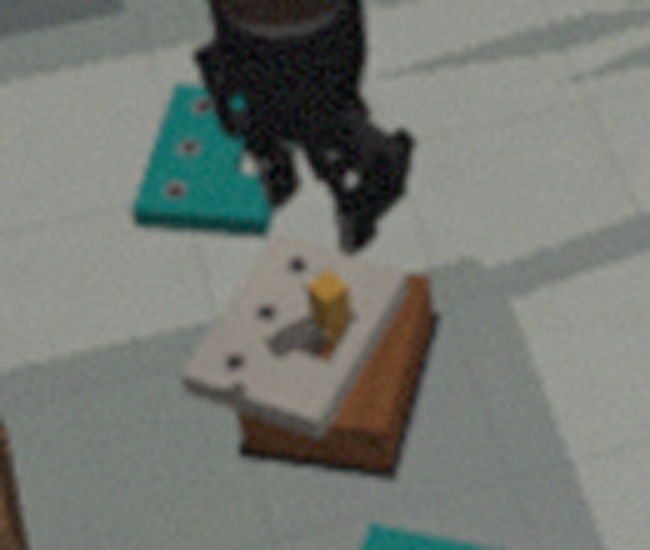

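Picture: the gripper hangs straight above the pin head (330,300 in the crop), with its fingers either side and nothing else in the way.

```bash
python3 -m inch '[[0,0,0,0,0,-0.02,0.05],[0,0,0,0,0,-0.02,0.05],[0,0,0,0,0,-0.02,0.05],[0,0,0,0,-0.001,-0.01,0.05],[0,0,0,0,0,-0.01,0.05],[0,0,0,0,0,0,0.03],[0,0,0,0,0,0,0.02],[0,0,0,0,0,0,0.012],[0,0,0,0,0,0,0.012],[0,0,0,0,0,0,0.012]]' 40
```

```text
clock: 3.15
position: [533.0, -168.1, 94.1]
tool_rot: [0.887, -0.462, 0.0, -0.0]
ft_force: [-1.9, -0.1, 4.1]
width: 17.1
grasp_force: 40.9
```

```bash
python3 -m inch '[[0,0,0,0,0,0.004,0.01],[0,0,0,0,0,0.006,0.01],[0,0,0,0,0,0.008,0.01],[0,0,0,0,0,0.012,0.01],[0,0,0,0,0,0.015,0.01],[0,0,0,0,0,0.02,0.01],[0,0,0,0,0,0.02,0.01],[0,0,0,0,0,0.02,0.01],[0,0,0,0,0,0.02,0.01],[0,0,0,0,0,0,0.01]]' 60
```

```text
clock: 4.15
position: [534.9, -168.4, 222.6]
tool_rot: [0.887, -0.461, 0.004, -0.001]
ft_force: [0.0, 0.6, -0.7]
width: 16.8
grasp_force: 61.3
```

```bash
python3 -m inch '[[0,0,-3.5,-0.0005,0.03,0,0.01],[0,0,-3.5,-0.0005,0.03,0,0.01],[0,0,-3.5,-0.0005,0.03,0,0.01],[0,0,-3.5,-0.0005,0.03,0,0.01],[0,0,-3.5,-0.0005,0.03,0,0.01],[0,0,-3.5,-0.0005,0.03,0,0.01],[0,0,-3.5,-0.0005,0.03,0,0.01],[0,0,-3.5,-0.0005,0.03,0,0.01],[0,0,-3.5,-0.0005,0.03,0,0.01],[0,0,-3.5,-0.0005,0.025,0,0.01]]' && python3 -m inch '[[8,0,0,0,0,-0.01,0.01],[8,0,0,0,0,-0.01,0.01],[8,0,0,0,0,-0.01,0.01],[8,0,0,0,0,-0.01,0.01],[8,0,0,0,0,-0.01,0.01],[8,0,0,0,0,-0.01,0.01],[8,0,0,0,0,-0.01,0.01],[4,0,0,0,0,-0.01,0.01],[0,0,0,0,0,0,0.01],[0,0,0,0,0,0,0.01]]'; python3 -c "
from h import *
from scipy.spatial.transform import Rotation as R
o=robot.observe();print(o['joints'],R.from_quat(o['tool_rot']).as_matrix().round(2))"
```

```text
clock: 5.15
position: [527.4, 128.4, 218.0]
tool_rot: [-0.707, 0.708, 0.0, -0.0]
ft_force: [0.0, -0.5, -1.7]
width: 17.0
grasp_force: 61.2
clock: 6.15
position: [528.1, 126.6, 137.9]
tool_rot: [-0.612, 0.613, 0.353, 0.353]
ft_force: [-0.5, 0.2, -1.1]
width: 16.9
grasp_force: 61.3
[-0.0748051   0.53481567 -0.12188068 -1.10217391 -1.31296036  0.61427373] [[-0.   -1.   -0.  ]
 [-0.5   0.    0.87]
 [-0.87  0.   -0.5 ]]
```

```bash
python3 -m inch '[[0,0,0,0,0,-0.015,0.01],[0,0,0,0,0,-0.02,0.01],[0,0,0,0,0,-0.02,0.01],[0,0,0,0,0,-0.015,0.01],[0,0,0,0,0,-0.01,0.01],[0,0,0,0,0,-0.005,0.01],[0,0,0,0,0,-0.003,0.01],[0,0,0,0,0,-0.002,0.01],[0,0,0,0,0,0,0.01],[0,0,0,0,0,0,0.01]]'
```

```text
clock: 7.15
position: [528.1, 126.9, 48.8]
tool_rot: [0.613, -0.612, -0.353, -0.354]
ft_force: [-0.1, -0.4, -1.4]
width: 17.0
grasp_force: 61.3
```

```bash
python3 -m inch '[[0,0,0,0,0,-0.003,0.01],[0,0,0,0,0,0,0.01],[0,0,0,0,0,0,0.03],[0,0,0,0,0,0,0.05],[0,0,0,0,0,0,0.05],[0,0,0,0,0,0,0.05],[0,0,0,0,-0.009,0.005,0.05],[0,0,0,0,-0.0175,0.01,0.05],[0,0,0,0,-0.0175,0.02,0.05],[0,0,0,0,-0.01,0.04,0.05]]' && python3 -m inch '[[-8,0,0,0,-0.02,0.03,0.05],[-8,0,0,0,-0.02,0.03,0.05],[-8,0,0,0,-0.02,0.03,0.08],[-8,0,0,0,-0.02,0,0.08],[-8,0,0,0,-0.02,0,0.08],[-8,0,0,0,-0.02,0,0.08],[-8,0,0,0,-0.02,0,0.08],[-4,0,0,0,-0.02,0,0.08],[0,0,0,0,-0.02,0,0.08],[0,0,0,0,-0.02,0,0.08]]'; python3 - <<'E'
from h import *
a=robot.grab_frame("top");b=robot.grab_frame("scene");f=lambda i:cv2.resize(i[:,:,::-1],(390,390),interpolation=2)
cv2.imwrite("pics/t2raw.png",a[:,:,::-1])
cv2.imwrite("pics/m2.png",np.hstack([f(a[165:255,215:305]),f(a[175:251,334:410])]))
E
```

```text
clock: 8.15
position: [526.9, 70.5, 119.3]
tool_rot: [-0.611, 0.614, 0.355, 0.352]
ft_force: [0.5, 0.0, 0.1]
width: 49.7
grasp_force: 0.0
clock: 9.15
position: [527.3, -128.4, 211.5]
tool_rot: [0.707, -0.707, 0.001, 0.0]
ft_force: [0.0, -1.1, 0.6]
width: 80.1
grasp_force: 0.0
```

View pics/m2.png

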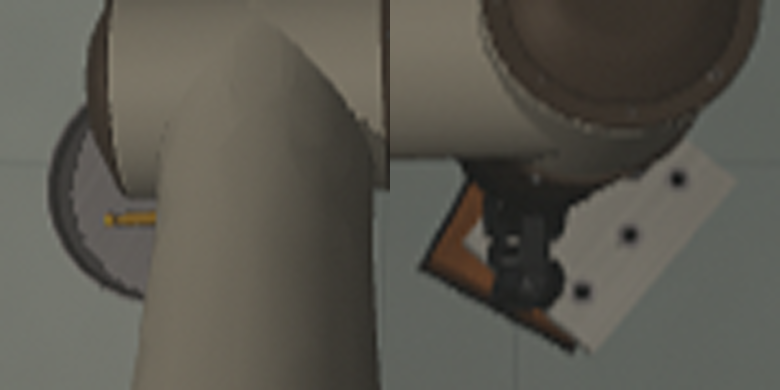

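The right half shows the guide still askew on the block. The left half shows the brass pin lying inside the tray, its foot end at (110,218).

```bash
python3 -m inch '[[0,0,-2.75,-0.004,-0.0125,0,0.07],[0,0,-2.75,-0.004,-0.0125,0,0.07],[0,0,-2.75,-0.004,-0.0125,0,0.07],[0,0,-2.75,-0.004,-0.0125,0,0.07],[0,0,-2.75,-0.004,-0.0125,0,0.07],[0,0,-2.75,-0.004,-0.0125,0,0.07],[0,0,-2.75,-0.004,-0.0125,0,0.07],[0,0,-2.75,-0.004,-0.0125,0,0.07],[0,0,-2.75,-0.004,-0.0125,0,0.07],[0,0,-2.75,-0.004,-0.0125,0,0.07]]'; python3 - <<'E'
from h import *
np.set_printoptions(precision=1,suppress=True)
b=robot.grab_frame("scene");print(robot.tip_extent,robot.observe()["position"],robot.observe()["joints"])
cv2.imwrite("pics/s3.png",cv2.resize(b[150:260,200:330,::-1],None,fx=5,fy=5,interpolation=2))
an=lambda p:np.degrees(np.arctan2(p[1,1]-p[0,1],p[1,0]-p[0,0]))
p=crop("top",[(70,330),(213,67)],(330,180),4);q=crop("top",[(70,330),(278,445)],(330,180),4);print(p,q,an(p),an(q))
m=p[0]; x=np.array([.887,-.462]);y=np.array([.462,.887]);print("centre from mat corner",m[:2]+64*x-49*y)
print("teal",crop("top",[(379,264),(401,272),(386,317),(356,303)],(0,0),18,1), "box/block corners",crop("top",[(440,290),(437,224)],(0,0),55,1))
E
```

```text
clock: 10.25
position: [487.6, -253.1, 210.3]
tool_rot: [-0.517, 0.856, 0.0, -0.0]
ft_force: [0.5, -0.6, 0.3]
width: 70.0
grasp_force: 0.0
22.0 [ 487.1 -254.3  210.3] [-0.2  0.3 -0.2  0.  -1.  -0.3]
[[ 499.1  -99.     4. ]
 [ 610.2 -157.1    4. ]] [[ 499.1  -99.     4. ]
 [ 454.2 -183.9    4. ]] -27.628334667232807 -117.86314076646615
centre from mat corner [ 533.2 -172. ]
teal [[ 396.2 -209.    18. ]
 [ 375.7 -269.8   18. ]
 [ 254.2 -227.5   18. ]
 [ 289.2 -145.8   18. ]] box/block corners [[ 331.2 -364.9   55. ]
 [ 507.2 -362.1   55. ]]
```

View pics/s3.png

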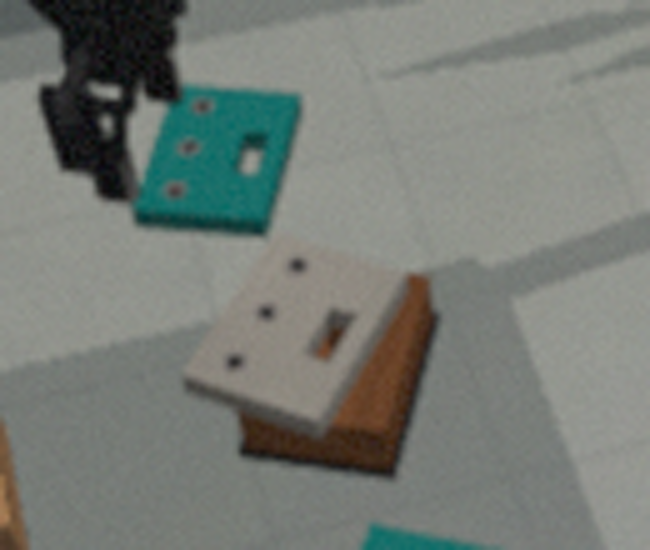

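Picture: the pin is gone from the slot (330,335), the guide is still askew, and the gripper is on its -y side.

```bash
python3 -m inch '[[0,0,0,-0.002,-0.004,-0.02,0.07],[0,0,0,0,0,-0.02,0.07],[0,0,0,0,0,-0.02,0.07],[0,0,0,0,0,-0.02,0.07],[0,0,0,0,0,-0.02,0.07],[0,0,0,0,0,-0.02,0.07],[0,0,0,0,0,-0.02,0.07],[0,0,0,0,0,-0.015,0.07],[0,0,0,0,0,-0.005,0.07],[0,0,0,0,0,0,0.07]]'
```

```text
clock: 11.3
position: [485.7, -256.1, 49.7]
tool_rot: [-0.519, 0.855, 0.0, -0.001]
ft_force: [-0.4, 0.6, -0.2]
width: 70.0
grasp_force: 0.0
```

```bash
python3 -m inch '[[0,0,0,0.0019,0.0035,0,0.07],[0,0,0,0.0019,0.0035,0,0.07],[0,0,0,0.0019,0.0035,0,0.07],[0,0,0,0.0019,0.0035,0,0.07],[0,0,0,0.0019,0.0035,0,0.07],[0,0,0,0.0019,0.0035,0,0.07],[0,0,0,0.0019,0.0035,0,0.07],[0,0,0,0.0019,0.0035,0,0.07],[0,0,0,0.0019,0.0035,0,0.07],[0,0,0,0,0,0,0.07]]'; python3 -c "
from h import *
print(robot.observe()['ft_force'],robot.observe()['torque'])"
```

```text
clock: 12.3
position: [503.0, -223.7, 50.1]
tool_rot: [-0.519, 0.855, 0.0, -0.0]
ft_force: [0.1, 0.4, -0.0]
width: 69.8
grasp_force: 0.0
[ 0.13476252  0.40255151 -0.0012781 ] [ 0.01714531 -0.04342036 -0.03313225]
```

```bash
python3 -m inch '[[0,0,0,0.0002,0.0004,0,0.07],[0,0,0,0.0002,0.0004,0,0.07],[0,0,0,0.0002,0.0004,0,0.07],[0,0,0,0.0002,0.0004,0,0.07],[0,0,0,0.0002,0.0004,0,0.07],[0,0,0,0.0002,0.0004,0,0.07],[0,0,0,0.0002,0.0004,0,0.07],[0,0,0,0.0002,0.0004,0,0.07],[0,0,0,0.0002,0.0004,0,0.07],[0,0,0,0.0002,0.0004,0,0.07]]'; python3 - <<'E'
from h import *
print(robot.observe()['ft_force'],robot.observe()['torque'])
a=robot.grab_frame("scene")
cv2.imwrite("pics/s4.png",cv2.resize(a[150:260,200:330,::-1],None,fx=5,fy=5,interpolation=2))
E
```

```text
clock: 13.3
position: [505.0, -220.6, 50.4]
tool_rot: [-0.519, 0.855, -0.0, -0.0]
ft_force: [-0.9, -2.1, -0.7]
width: 69.9
grasp_force: 1.2
[-0.91626962 -2.12240636 -0.6809817 ] [-0.61294653  0.14045464 -0.06127063]
```

View pics/s4.png

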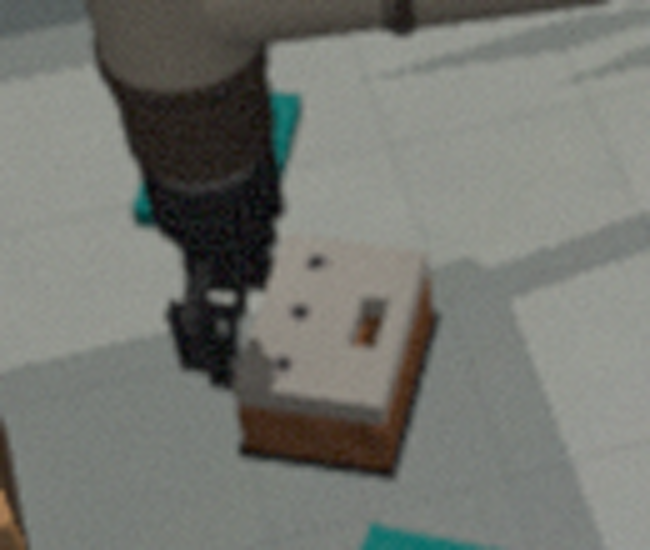

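Picture: the guide is now nearly square with the block, with a thin strip left along the far +y edge (430,300), and the fingers are against its -y edge.

```bash
python3 -m inch '[[0,0,0,0.0001,0.0003,0,0.07],[0,0,0,0.0002,0.0003,0,0.07],[0,0,0,0.0001,0.0003,0,0.07],[0,0,0,0.0002,0.0003,0,0.07],[0,0,0,0.0001,0.0003,0,0.07],[0,0,0,0.0002,0.0003,0,0.07],[0,0,0,0.0001,0.0003,0,0.07],[0,0,0,0.0002,0.0003,0,0.07],[0,0,0,0.0001,0.0003,0,0.07],[0,0,0,0,0,0,0.07]]'; python3 -c "
from h import *
print(robot.observe()['ft_force'],robot.observe()['torque'])"
```

```text
clock: 14.35
position: [505.6, -219.0, 50.4]
tool_rot: [-0.518, 0.855, -0.0, -0.001]
ft_force: [-1.6, -8.7, -0.6]
width: 69.8
grasp_force: 4.4
[-1.56247071 -8.65929221 -0.62088171] [-2.414064    0.72847932 -0.20564973]
```

```bash
python3 -m inch '[[0,0,0,0.0001,0.0002,0,0.07],[0,0,0,0.0001,0.0002,0,0.07],[0,0,0,0.0001,0.0002,0,0.07],[0,0,0,0.0001,0.0002,0,0.07],[0,0,0,0.0001,0.0002,0,0.07],[0,0,0,0,0,0,0.07],[0,0,0,0,0,0,0.07],[0,0,0,0,0,0,0.07],[0,0,0,0,0,0,0.07],[0,0,0,0,0,0,0.07]]'; python3 -c "
from h import *
print(robot.observe()['ft_force'],robot.observe()['torque'],robot.observe()['position'])"
```

```text
clock: 15.35
position: [505.6, -218.9, 50.4]
tool_rot: [-0.518, 0.855, -0.0, -0.001]
ft_force: [-3.0, -12.9, -0.0]
width: 69.8
grasp_force: 6.6
[-2.95716000e+00 -1.29046719e+01 -8.01506127e-03] [-3.6786408   0.87882011 -0.1738834 ] [ 505.62447676 -218.86737137   50.38851897]
```

Stopped hard by the block side with both fingers sharing the load. Backing off and looking.

```bash
python3 -m inch '[[0,0,0,-0.0019,-0.0035,0,0.07],[0,0,0,-0.0047,-0.0089,0,0.07],[0,0,0,-0.0047,-0.0089,0,0.07],[0,0,0,-0.0047,-0.0089,0,0.07],[0,0,0,0,0,0.02,0.07],[0,0,0,0,0,0.03,0.07],[0,0,0,0,0,0.04,0.07],[0,0,0,-0.02,-0.01,0.03,0.07],[0,0,0,-0.03,-0.01,0,0.07],[0,0,0,-0.03,-0.01,0,0.07]]'; python3 - <<'E'
from h import *
f=lambda i:cv2.resize(i[:,:,::-1],(390,390),interpolation=2)
a=robot.grab_frame("top");b=robot.grab_frame("scene")
cv2.imwrite("pics/m5.png",np.hstack([f(a[180:245,330:395]),f(b[185:250,235:300])]))
E
```

```text
clock: 16.35
position: [410.3, -277.5, 171.5]
tool_rot: [-0.519, 0.855, -0.001, 0.001]
ft_force: [-0.3, -0.6, -0.6]
width: 70.2
grasp_force: 0.0
```

View pics/m5.png

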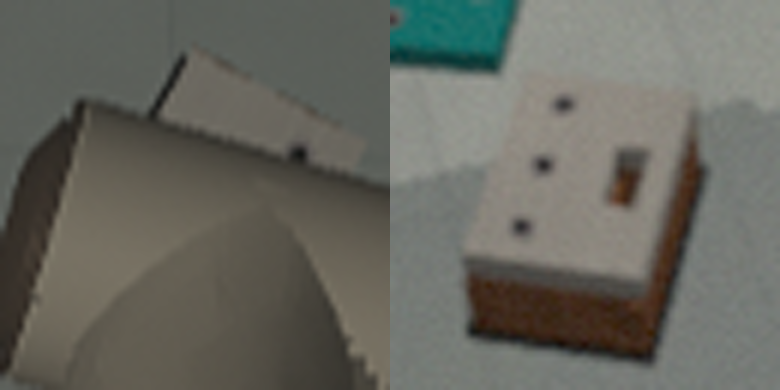

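Picture: in the scene half the guide is square with the block, with no overhang at the -y side. The remaining question is the shift along x.

```bash
python3 - <<'E'
from h import *
np.set_printoptions(precision=1,suppress=True)
a=np.radians(-27.6);x=np.array([np.cos(a),np.sin(a)]);y=np.array([-x[1],x[0]])
g=crop("scene",[(135,76),(303,98),(256,284),(75,258)],(235,185),62,6)[:,:2]
m=crop("scene",[(378,383),(165,353),(436,160)],(225,190),0)[:,:2]
mc=m[1:].mean(0);print("guide c",g.mean(0),"mat c",mc)
d=g-mc;print(np.c_[d@x,d@y])
# front +x face: guide bottom edge vs block
e=m-mc;print(np.c_[e@x,e@y])
t=crop("top",[(192,48),(368,138)],(330,180),62,6)[:,:2]-[533,-170];print("top +x edge",np.c_[t@x,t@y])
E
```

```text
guide c [ 533.9 -169.1] mat c [ 532.3 -170.5]
[[-58.1 -44.2]
 [-58.5  45.2]
 [ 59.8  48.6]
 [ 59.8 -41.6]]
[[ 61.6  48.3]
 [ 62.3 -46.5]
 [-62.3  46.5]]
top +x edge [[ 55.1  45.4]
 [ 56.7 -44.5]]
```

```bash
python3 -m inch '[[0,0,8.5,0.0043,0.015,0,0.05],[0,0,8.5,0.0043,0.015,0,0.04],[0,0,8.5,0.0043,0.015,0,0.04],[0,0,8.5,0.0043,0.015,0,0.04],[0,0,8.5,0.0043,0.015,0,0.04],[0,0,8.5,0.0043,0.015,0,0.04],[0,0,8.5,0.0043,0.015,0,0.04],[0,0,8.5,0.0043,0.015,0,0.04],[0,0,8.5,0.0043,0.015,0,0.04],[0,0,8.5,0.0043,0.015,0,0.04]]' && python3 -m inch '[[0,0,5,0,0,0,0.04],[0,0,0,0,0,0,0.04],[0,0,0,0,0,0,0.04],[0,0,0,0,0,0,0.04],[0,0,0,0,0,0,0.04],[0,0,0,0,0,0,0.04],[0,0,0,0,0,0,0.04],[0,0,0,0,0,0,0.04],[0,0,0,0,0,0,0.04],[0,0,0,0,0,0,0.04]]'
```

```text
clock: 17.45
position: [454.4, -126.4, 170.3]
tool_rot: [0.961, -0.277, 0.0, -0.0]
ft_force: [1.1, 0.4, -0.5]
width: 39.9
grasp_force: 0.0
clock: 18.45
position: [453.8, -127.0, 170.3]
tool_rot: [0.971, -0.238, 0.0, -0.0]
ft_force: [-0.7, -0.6, -0.1]
width: 40.0
grasp_force: 0.0
```

```bash
python3 -m inch '[[0,0,0,0,0,-0.03,0.04],[0,0,0,0,0,-0.03,0.04],[0,0,0,0,0,-0.03,0.04],[0,0,0,0,0,-0.02,0.04],[0,0,0,0,0,-0.01,0.04],[0,0,0,0,0,0,0.04],[0,0,0,0.0027,-0.0014,0,0.04],[0,0,0,0.0027,-0.0014,0,0.04],[0,0,0,0.0027,-0.0014,0,0.04],[0,0,0,0.0027,-0.0014,0,0.04]]' && python3 -m inch '[[0,0,0,0.0004,-0.0002,0,0.04],[0,0,0,0.0004,-0.0002,0,0.04],[0,0,0,0.0004,-0.0002,0,0.04],[0,0,0,0.0004,-0.0002,0,0.04],[0,0,0,0.0004,-0.0002,0,0.04],[0,0,0,0.0004,-0.0002,0,0.04],[0,0,0,0.0004,-0.0002,0,0.04],[0,0,0,0.0004,-0.0002,0,0.04],[0,0,0,0.0004,-0.0002,0,0.04],[0,0,0,0,0,0,0.04]]'
```

```text
clock: 19.45
position: [465.3, -132.8, 51.1]
tool_rot: [0.971, -0.238, 0.001, -0.0]
ft_force: [0.2, 0.0, -0.3]
width: 40.0
grasp_force: 0.0
clock: 20.45
position: [466.8, -134.3, 50.1]
tool_rot: [0.971, -0.238, -0.001, 0.0]
ft_force: [-3.5, 3.2, 4.0]
width: 40.4
grasp_force: 2.6
```

```bash
python3 -m inch '[[0,0,0,0.0002,-0.0001,0,0.04],[0,0,0,0.0002,-0.0001,0,0.04],[0,0,0,0.0002,-0.0001,0,0.04],[0,0,0,0.0002,-0.0001,0,0.04],[0,0,0,0.0002,-0.0001,0,0.04],[0,0,0,0.0002,-0.0001,0,0.04],[0,0,0,0,0,0,0.04],[0,0,0,0,0,0,0.04],[0,0,0,0,0,0,0.04],[0,0,0,0,0,0,0.04]]'; python3 -c "
from h import *
o=robot.observe();print(o['ft_force'],o['torque'],o['position'])"
```

```text
clock: 21.45
position: [467.9, -135.0, 50.1]
tool_rot: [0.971, -0.238, -0.002, 0.0]
ft_force: [-4.3, 2.4, 3.7]
width: 40.0
grasp_force: 2.6
[-4.34769628  2.42494463  3.71018551] [0.72405893 1.13234273 0.04232361] [ 467.88192909 -134.98612777   50.09678825]
```

```bash
python3 -m inch '[[0,0,0,0.0003,-0.0002,0,0.04],[0,0,0,0.0003,-0.0001,0,0.04],[0,0,0,0.0003,-0.0002,0,0.04],[0,0,0,0.0003,-0.0001,0,0.04],[0,0,0,0.0003,-0.0002,0,0.04],[0,0,0,0.0003,-0.0001,0,0.04],[0,0,0,0,0,0,0.04],[0,0,0,0,0,0,0.04],[0,0,0,0,0,0,0.04],[0,0,0,0,0,0,0.04]]'; python3 -c "
from h import *
o=robot.observe();print(o['ft_force'],o['torque'],o['position'])"
```

```text
clock: 22.45
position: [469.5, -135.9, 50.1]
tool_rot: [0.971, -0.238, -0.002, 0.0]
ft_force: [-4.1, 2.8, 2.9]
width: 40.0
grasp_force: 2.7
[-4.14200993  2.78646343  2.92117571] [ 0.6738094   1.24060821 -0.01974036] [ 469.53264841 -135.93478122   50.09667067]
```

```bash
python3 -m inch '[[0,0,0,0.0002,-0.0001,0,0.04],[0,0,0,0.0002,-0.0001,0,0.04],[0,0,0,0.0002,-0.0001,0,0.04],[0,0,0,0.0002,-0.0001,0,0.04],[0,0,0,0.0002,-0.0001,0,0.04],[0,0,0,0.0002,-0.0001,0,0.04],[0,0,0,0,0,0,0.04],[0,0,0,0,0,0,0.04],[0,0,0,0,0,0,0.04],[0,0,0,0,0,0,0.04]]'; python3 -c "
from h import *
o=robot.observe();print(o['ft_force'],o['torque'],o['position'])"
```

```text
clock: 23.45
position: [470.2, -136.3, 50.1]
tool_rot: [0.971, -0.238, -0.002, 0.0]
ft_force: [-5.3, 3.7, 5.7]
width: 39.9
grasp_force: 3.6
[-5.28939907  3.72957181  5.65902665] [ 1.14757476  1.54074036 -0.05393478] [ 470.17923306 -136.28916404   50.05313949]
```

```bash
python3 -m inch '[[0,0,0,0.0002,-0.0001,0,0.04],[0,0,0,0.0002,-0.0001,0,0.04],[0,0,0,0.0002,-0.0001,0,0.04],[0,0,0,0.0002,-0.0001,0,0.04],[0,0,0,0.0002,-0.0001,0,0.04],[0,0,0,0,0,0,0.04],[0,0,0,0,0,0,0.04],[0,0,0,0,0,0,0.04],[0,0,0,0,0,0,0.04],[0,0,0,0,0,0,0.04]]'; python3 -c "
from h import *
o=robot.observe();print(o['ft_force'],o['torque'],o['position'])"
```

```text
clock: 24.45
position: [470.2, -136.4, 50.0]
tool_rot: [0.971, -0.238, -0.003, 0.0]
ft_force: [-8.4, 7.2, 8.2]
width: 39.9
grasp_force: 5.1
[-8.44417264  7.22735132  8.15508881] [ 1.8736387   2.11801546 -0.06211307] [ 470.16871814 -136.43384715   49.95391364]
```

Hard stop against the block's -x side. Retreat clear of everything for a check.

```bash
python3 -m inch '[[0,0,0,-0.003,0.0015,0,0.04],[0,0,0,-0.007,0.0035,0,0.04],[0,0,0,-0.009,0.0045,0,0.04],[0,0,0,0,0,0.02,0.04],[0,0,0,0,0,0.04,0.04],[0,0,0,0,0,0.05,0.04],[0,0,0,0,0.03,0.04,0.04],[0,0,0,0,0.04,0.03,0.04],[0,0,0,0,0.05,0,0.04],[0,0,0,0,0.05,0,0.04]]' && python3 -m inch '[[0,0,0,0,0.05,0,0.04],[0,0,0,0,0.05,0,0.04],[0,0,0,0,0.05,0,0.04],[0,0,0,0,0.05,0,0.04],[0,0,0,0,0.05,0,0.04],[0,0,0,0,0.05,0,0.04],[0,0,0,0,0.05,0,0.04],[0,0,0,0,0.05,0,0.04],[0,0,0,0,0.04,0,0.04],[0,0,0,0,0,0,0.04]]'; python3 - <<'E'
from h import *
f=lambda i:cv2.resize(i[:,:,::-1],(390,390),interpolation=2)
a=robot.grab_frame("top");b=robot.grab_frame("scene")
cv2.imwrite("pics/t6.png",a[:,:,::-1]);cv2.imwrite("pics/s6.png",b[:,:,::-1])
cv2.imwrite("pics/m6.png",np.vstack([np.hstack([f(a[180:245,330:395]),f(b[185:250,235:300])]),cv2.resize(np.hstack([a[170:240,224:294],b[175:245,325:395]])[:,:,::-1],(780,210))]))
E
```

```text
clock: 25.45
position: [454.2, 44.1, 231.8]
tool_rot: [0.971, -0.238, 0.002, -0.001]
ft_force: [0.4, 0.5, -0.8]
width: 39.8
grasp_force: 0.0
clock: 26.45
position: [453.3, 486.8, 228.4]
tool_rot: [0.972, -0.236, 0.0, -0.0]
ft_force: [-0.0, 0.3, -0.5]
width: 40.1
grasp_force: 0.0
```

View pics/m6.png

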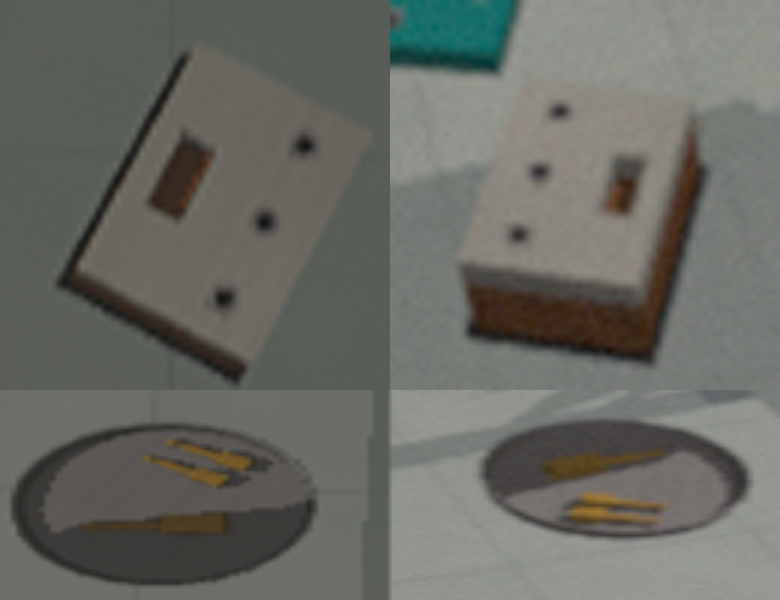

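The guide looks square and flush in both views, with corners at (192,43), (372,133), (247,368) and (78,272) in the top crop. All three pins are lying inside the tray.

```bash
python3 - <<'E'
from h import *
np.set_printoptions(precision=1,suppress=True)
a=np.radians(-27.6);x=np.array([np.cos(a),np.sin(a)]);y=np.array([-x[1],x[0]])
for n,g,m,ms in(("top",[(192,43),(372,133),(247,368),(78,272)],[(60,284),(240,381),(188,53)],4),("scene",[(135,80),(303,104),(254,293),(72,265)],[(266,358),(80,331),(315,168)],0)):
    o=(330,180) if n=="top" else (235,185)
    G=crop(n,g,o,62,6)[:,:2];M=crop(n,m,o,ms,6)[:,:2];c=M[1:].mean(0)
    e=G[1]-G[0] if n=="scene" else G[0]-G[3]
    print(n,"guide",G.mean(0),"block",c,"diff xy",(G.mean(0)-c)@x,(G.mean(0)-c)@y,"ang",np.degrees(np.arctan2(e[1],e[0])))
E
```

```text
top guide [ 531.3 -169.2] block [ 533.4 -172.3] diff xy -3.2968745897844713 1.7070253952026726 ang -25.624768827084655
scene guide [ 537.7 -170.6] block [ 532.2 -170.5] diff xy 4.941784675127314 2.4528558798559033 ang 61.80051774429148
```

Cameras disagree by their calibration error, so I'll check the opposite sides by touch, with the block again as the stop.

```bash
python3 -m inch '[[0,0,0,0.0107,-0.0465,0,0.04],[0,0,0,0.0107,-0.0465,0,0.04],[0,0,0,0.0107,-0.0465,0,0.04],[0,0,0,0.0107,-0.0465,0,0.04],[0,0,0,0.0107,-0.0465,0,0.04],[0,0,0,0.0107,-0.0465,0,0.04],[0,0,0,0.0107,-0.0465,0,0.04],[0,0,0,0.0107,-0.0465,0,0.04],[0,0,0,0.0107,-0.0465,0,0.04],[0,0,0,0.0107,-0.0465,0,0.04]]' && python3 -m inch '[[0,0,0,0.0107,-0.0465,0,0.04],[0,0,0,0.0107,-0.0465,0,0.04],[0,0,0,0.0107,-0.0465,0,0.04],[0,0,0,0.0107,-0.0465,0,0.04],[0,0,0,0.0107,-0.0465,0,0.04],[0,0,0,0,0,-0.02,0.04],[0,0,0,0,0,-0.03,0.04],[0,0,0,0,0,-0.03,0.04],[0,0,0,0,0,-0.02,0.04],[0,0,0,0,0,0,0.04]]'
```

```text
clock: 27.55
position: [560.3, 14.3, 231.0]
tool_rot: [0.971, -0.238, 0.0, -0.0]
ft_force: [1.3, 0.7, 0.1]
width: 40.4
grasp_force: 0.0
clock: 28.55
position: [611.3, -215.5, 127.3]
tool_rot: [0.971, -0.239, -0.004, 0.0]
ft_force: [0.1, 0.4, -0.4]
width: 40.0
grasp_force: 0.0
```

```bash
python3 -m inch '[[0,0,0,0.002,0.0035,-0.02,0.04],[0,0,0,0,0,-0.02,0.04],[0,0,0,0,0,-0.02,0.04],[0,0,0,0,0,-0.01,0.04],[0,0,0,0,0,-0.005,0.04],[0,0,0,-0.0027,0.0014,0,0.04],[0,0,0,-0.0027,0.0014,0,0.04],[0,0,0,-0.0027,0.0014,0,0.04],[0,0,0,-0.0027,0.0014,0,0.04],[0,0,0,-0.0018,0.0009,0,0.04]]' && python3 -m inch '[[0,0,0,-0.0003,0.0002,0,0.04],[0,0,0,-0.0003,0.0001,0,0.04],[0,0,0,-0.0003,0.0002,0,0.04],[0,0,0,-0.0003,0.0001,0,0.04],[0,0,0,-0.0003,0.0002,0,0.04],[0,0,0,-0.0003,0.0001,0,0.04],[0,0,0,-0.0003,0.0002,0,0.04],[0,0,0,-0.0003,0.0001,0,0.04],[0,0,0,-0.0003,0.0002,0,0.04],[0,0,0,0,0,0,0.04]]'; python3 -c "
from h import *
o=robot.observe();print(o['ft_force'],o['torque'],o['position'])"
```

```text
clock: 29.55
position: [604.2, -204.8, 55.9]
tool_rot: [0.971, -0.237, 0.0, -0.0]
ft_force: [-0.6, 0.5, -0.2]
width: 40.3
grasp_force: 0.0
clock: 30.55
position: [601.5, -203.6, 55.3]
tool_rot: [0.971, -0.238, -0.0, 0.0]
ft_force: [0.0, 0.8, -0.4]
width: 40.1
grasp_force: 0.0
[ 0.04141258  0.81810536 -0.39082986] [-0.01527241 -0.00291697 -0.01218001] [ 601.52857493 -203.59915909   55.31321869]
```

```bash
python3 -m inch '[[0,0,0,0,0,-0.004,0.04],[0,0,0,-0.0005,0.0003,0,0.04],[0,0,0,-0.0005,0.0002,0,0.04],[0,0,0,-0.0005,0.0003,0,0.04],[0,0,0,-0.0005,0.0002,0,0.04],[0,0,0,-0.0005,0.0003,0,0.04],[0,0,0,-0.0004,0.0002,0,0.04],[0,0,0,-0.0004,0.0002,0,0.04],[0,0,0,-0.0004,0.0002,0,0.04],[0,0,0,0,0,0,0.04]]'; python3 -c "
from h import *
o=robot.observe();print(o['ft_force'],o['torque'],o['position'])"
```

```text
clock: 31.55
position: [597.8, -201.7, 51.3]
tool_rot: [0.971, -0.237, -0.0, 0.0]
ft_force: [-0.9, -0.6, 0.2]
width: 39.7
grasp_force: 0.0
[-0.93778763 -0.58178381  0.23862987] [-0.03188941 -0.01690052  0.04197913] [ 597.84248074 -201.71786692   51.332418  ]
```

```bash
python3 -m inch '[[0,0,0,-0.0003,0.0002,0,0.04],[0,0,0,-0.0003,0.0001,0,0.04],[0,0,0,-0.0003,0.0002,0,0.04],[0,0,0,-0.0003,0.0001,0,0.04],[0,0,0,-0.0003,0.0002,0,0.04],[0,0,0,-0.0003,0.0001,0,0.04],[0,0,0,0,0,0,0.04],[0,0,0,0,0,0,0.04],[0,0,0,0,0,0,0.04],[0,0,0,0,0,0,0.04]]'; python3 -c "
from h import *
o=robot.observe();print(o['ft_force'],o['torque'],o['position'])"
```

```text
clock: 32.55
position: [596.6, -201.0, 51.4]
tool_rot: [0.971, -0.237, 0.001, -0.0]
ft_force: [2.6, -2.0, -2.9]
width: 40.2
grasp_force: 1.6
[ 2.63702743 -1.95135774 -2.87502773] [-0.56752339 -0.74429076 -0.04013223] [ 596.57163799 -200.97540394   51.38613674]
```

```bash
python3 -m inch '[[0,0,0,-0.0002,0.0001,0,0.04],[0,0,0,-0.0002,0.0001,0,0.04],[0,0,0,-0.0002,0.0001,0,0.04],[0,0,0,-0.0002,0.0001,0,0.04],[0,0,0,-0.0002,0.0001,0,0.04],[0,0,0,0,0,0,0.04],[0,0,0,0,0,0,0.04],[0,0,0,0,0,0,0.04],[0,0,0,0,0,0,0.04],[0,0,0,0,0,0,0.04]]'; python3 -c "
from h import *
o=robot.observe();print(o['ft_force'],o['torque'],o['position'])"
```

```text
clock: 33.55
position: [596.5, -200.9, 51.5]
tool_rot: [0.971, -0.238, 0.002, 0.0]
ft_force: [5.3, -4.1, -4.4]
width: 39.9
grasp_force: 3.3
[ 5.31377696 -4.09670676 -4.43372509] [-1.27154719 -1.49779195 -0.09920683] [ 596.50146039 -200.91569981   51.45548434]
```

```bash
python3 -m inch '[[0,0,0,0.003,-0.0015,0,0.04],[0,0,0,0.007,-0.0035,0,0.04],[0,0,0,0.008,-0.0045,0,0.04],[0,0,0,0,0,0.04,0.04],[0,0,0,0,0,0.04,0.04],[0,0,-8,-0.0065,0.018,0.02,0.05],[0,0,-8.5,-0.01,0.022,0,0.07],[0,0,-8.5,-0.01,0.022,0,0.07],[0,0,-8.5,-0.01,0.023,0,0.07],[0,0,-8.5,-0.01,0.023,0,0.07]]' && python3 -m inch '[[0,0,-8,0,0,0,0.07],[0,0,-8,0,0,0,0.07],[0,0,-8,0,0,0,0.07],[0,0,-8,0,0,0,0.07],[0,0,-8,0,0,0,0.07],[0,0,-8,0,0,0,0.07],[0,0,0,0,0,-0.02,0.07],[0,0,0,0,0,-0.02,0.07],[0,0,0,0,0,0,0.07],[0,0,0,0,0,0,0.07]]'
```

```text
clock: 34.55
position: [566.2, -101.1, 151.5]
tool_rot: [0.82, -0.573, -0.0, 0.0]
ft_force: [0.3, -0.6, 0.3]
width: 70.0
grasp_force: 0.0
clock: 35.55
position: [566.9, -102.0, 111.5]
tool_rot: [-0.519, 0.855, 0.0, -0.0]
ft_force: [0.5, -0.6, 0.4]
width: 69.8
grasp_force: 0.0
```

```bash
python3 -m inch '[[0,0,0,0,0,-0.02,0.07],[0,0,0,0,0,-0.02,0.07],[0,0,0,0,0,-0.015,0.07],[0,0,0,0,0,-0.005,0.07],[0,0,0,-0.0015,-0.0028,0,0.07],[0,0,0,-0.0015,-0.0028,0,0.07],[0,0,0,-0.0015,-0.0028,0,0.07],[0,0,0,-0.0015,-0.0028,0,0.07],[0,0,0,-0.001,-0.002,0,0.07],[0,0,0,0,0,0,0.07]]' && python3 -m inch '[[0,0,0,-0.0001,-0.0003,0,0.07],[0,0,0,-0.0002,-0.0003,0,0.07],[0,0,0,-0.0001,-0.0003,0,0.07],[0,0,0,-0.0002,-0.0003,0,0.07],[0,0,0,-0.0001,-0.0003,0,0.07],[0,0,0,-0.0002,-0.0003,0,0.07],[0,0,0,-0.0001,-0.0003,0,0.07],[0,0,0,-0.0002,-0.0003,0,0.07],[0,0,0,0,0,0,0.07],[0,0,0,0,0,0,0.07]]'; python3 -c "
from h import *
o=robot.observe();print(o['ft_force'],o['torque'],o['position'])"
```

```text
clock: 36.55
position: [559.5, -115.4, 51.6]
tool_rot: [-0.519, 0.855, -0.0, 0.0]
ft_force: [-0.2, -0.4, -0.3]
width: 69.9
grasp_force: 0.0
clock: 37.55
position: [558.4, -117.4, 51.3]
tool_rot: [-0.519, 0.855, -0.0, 0.0]
ft_force: [0.2, -0.5, -0.2]
width: 69.8
grasp_force: 0.0
[ 0.18001    -0.49959347 -0.21607334] [-0.05512332 -0.01923564  0.04676805] [ 558.39620069 -117.44983705   51.31797356]
```

```bash
python3 -m inch '[[0,0,0,-0.0001,-0.0003,0,0.07],[0,0,0,-0.0002,-0.0003,0,0.07],[0,0,0,-0.0001,-0.0003,0,0.07],[0,0,0,-0.0002,-0.0003,0,0.07],[0,0,0,-0.0001,-0.0002,0,0.07],[0,0,0,-0.0001,-0.0002,0,0.07],[0,0,0,0,0,0,0.07],[0,0,0,0,0,0,0.07],[0,0,0,0,0,0,0.07],[0,0,0,0,0,0,0.07]]'; python3 -c "
from h import *
o=robot.observe();print(o['ft_force'],o['torque'],o['position'])"
```

```text
clock: 38.55
position: [557.6, -119.0, 51.3]
tool_rot: [-0.519, 0.855, -0.0, 0.0]
ft_force: [-0.0, 0.2, 0.0]
width: 70.5
grasp_force: 0.0
[-0.02187148  0.15445098  0.03357552] [ 0.00065233  0.00640289 -0.04482266] [ 557.59373709 -119.02701005   51.29794515]
```

```bash
python3 -m inch '[[0,0,0,-0.0001,-0.0002,0,0.07],[0,0,0,-0.0001,-0.0002,0,0.07],[0,0,0,-0.0001,-0.0002,0,0.07],[0,0,0,-0.0001,-0.0002,0,0.07],[0,0,0,-0.0001,-0.0002,0,0.07],[0,0,0,-0.0001,-0.0002,0,0.07],[0,0,0,0,0,0,0.07],[0,0,0,0,0,0,0.07],[0,0,0,0,0,0,0.07],[0,0,0,0,0,0,0.07]]'; python3 -c "
from h import *
o=robot.observe();print(o['ft_force'],o['torque'],o['position'])"
```

```text
clock: 39.55
position: [557.3, -119.9, 51.4]
tool_rot: [-0.519, 0.855, -0.0, 0.0]
ft_force: [1.0, 4.6, -0.0]
width: 69.8
grasp_force: 2.3
[ 0.99561636  4.64708784 -0.04215837] [ 1.37282284 -0.22261078 -0.19233548] [ 557.25393678 -119.88310706   51.35717506]
```

Contact on all four sides matches 90 and 120 mm plus the finger width, so the guide is flush. Withdrawing and handing in.

```bash
python3 -m inch '[[0,0,0,0.0015,0.003,0,0.07],[0,0,0,0.004,0.0075,0,0.07],[0,0,0,0.004,0.0075,0,0.07],[0,0,0,0,0,0.03,0.07],[0,0,0,0,0,0.04,0.07],[0,0,0,0,0,0.05,0.07],[0,0,0,0,0,0.04,0.07],[0,0,0,-0.02,0.04,0,0.07],[0,0,0,-0.02,0.04,0,0.07],[0,0,0,0,0,0,0.07]]' && python3 -m inch '[[0,0,0,0,0.05,0,0.07],[0,0,0,0,0.05,0,0.07],[0,0,0,0,0.05,0,0.07],[0,0,0,0,0.05,0,0.07],[0,0,0,0,0.05,0,0.07],[0,0,0,0,0.05,0,0.07],[0,0,0,0,0.05,0,0.07],[0,0,0,0,0.05,0,0.07],[0,0,0,0,0,0,0.07],[0,0,0,0,0,0,0.07]]'; python3 - <<'E'
from h import *
b=robot.grab_frame("scene").astype(int);o=cv2.imread("pics/s6.png")[:,:,::-1].astype(int)
d=np.abs(b-o).sum(2)[190:245,235:305];print("changed px at guide since check",(d>90).sum())
print(robot.sign_off())
E
```

```text
clock: 40.55
position: [524.7, -19.1, 212.1]
tool_rot: [-0.521, 0.854, 0.0, 0.0]
ft_force: [0.2, -1.1, -0.7]
width: 69.9
grasp_force: 0.0
clock: 41.55
position: [526.1, 378.9, 210.2]
tool_rot: [-0.52, 0.854, -0.0, -0.001]
ft_force: [-0.3, -0.8, -0.4]
width: 70.0
grasp_force: 0.0
changed px at guide since check 29
the job is handed in; nothing more can be done
None
```

The job is handed in at about 41.6 s: the brass pin lies in the steel tray and the guide is flush with the block, checked by touch on all four sides to within about 1 mm. I did not touch the hammer, the pot or the box.

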